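# Clear the packing guide and turn its stiff page over the spine

## Robot

A 6-joint arm with a two-finger parallel gripper is mounted at the origin on a cart in front of the work surface, level with it; the furniture and walls round the work are solid. World frame = base frame: x ahead of the robot, y to its left, z up, the work surface at z = 0. Lengths are in m, angles in rad, forces in N, time in s.
With the tool pointing down it reaches from about 0.275 to 0.825 m from the base axis. Payload 4.9 kg.
Tool frame: the origin (TCP) lies midway between the tips of the shut fingers; the grasp point (between the pads) lies 19 mm behind it (bot.grip_depth is the distance from the TCP to the grasp point, in m); z points along the fingers, y is the line along which they close (so a half turn about z gives the same grasp; the last joint's range is limited). The gripper opens to 85 mm and grips with 20 to 120 N. Pads are 22 mm wide; open, the fingers measure 114 mm over their backs; the gripper's body (76 mm by 85 mm) begins 54 mm behind the grasp point. The pads swing forward as they close: fully open they stand 13 mm farther back than shut.
Start: joints at [1.163, 0.326, -0.193, 1.052, 0, 1.437], TCP at [0.149, 0.53, 0.204] pointing down, gripper open.
Joint ranges: [-2.65, 2.65], [-0.97, 1.79], [-1.3, 1.35], [-1.93, 2.1], [-1.47, 1.37], [-3.14, 3.14]. Speed limits (rad/s): [2.57, 2.57, 3.14, 3.14, 3.14, 3.14].

## Interface

Orientations are given as a unit quaternion [w, x, y, z].
In Python, from cell import bot gives the robot as it stands. Calls block until the motion is done:
- bot.move_pose(position, orientation): joint-space move of the TCP to a pose.
- bot.move_linear(position, speed=0.15, rotation=None, until_force=None): straight line of the TCP; rotation=None keeps the orientation; speed is the mean speed in m/s. With until_force (N) it stops when the force on the tool has changed by that much, and returns True; else False.
- bot.goto_joints(angles): joint-space move.
- bot.set_gripper(opening, grasp_force=None): opening from 0.0 (shut) to 1.0 (fully open); grasp_force is the grip in N (None keeps the last); returns when the fingers have stopped.
- bot.wait(seconds).
- bot.solve_ik(position, orientation): joint angles nearest the present ones, or None.
- bot.camera(name): name is "scene" or "top" or "wrist"; returns the picture (480x640x3 uint8, red, green, blue); there is no depth.
- bot.calibration(name): a dict with "mtx" (3x3 intrinsics, pixels), "extrinsics" (4x4, takes a point from world to camera coordinates); the wrist camera has in their place "hand_eye" (4x4, takes a point from camera to tool coordinates, whose origin is the TCP and whose axes are the flange's). Camera axes: x right, y down, z forward; pixel columns grow to the right and rows downward; lengths in m; the calibration is good to about 2 mm. The wrist camera is an equidistant fisheye: a pixel r from the principal point sees the ray r / f radians off the axis. A picture is of the moment at which its call begins: read the wrist's pose just before it. calibration takes no time and is no camera call.
A pose or a line that the arm cannot do raises bot.PlanningError and nothing moves.
- bot.close_job(): hands the job in; it is judged then, once.
Trained networks look in the newest picture that a camera, given by its name, has taken for a name from the list of things; names that differ only in an ending like _2 or _b are one class to them, and where a whole thing is asked for, a point or a joint stands for the part that bears it (a point fixed in the world has none). Each returns a list of dicts, best first, with "confidence" (0 to 1); they miss things now and then, are a little off and sometimes report something else, mostly with a low value. They report only what shows in the picture. A call takes as long as a camera call.
- bot.search_frame(camera, thing): "bbox" ([left, top, width, height] in pixels, round what is visible of it).
Readings, each from a call of its own:
- bot.read_clock(): time.
- bot.read_joint_positions(): joint angles.
- bot.read_joint_vel(): joint speeds.
- bot.read_joint_efforts(): joint torques, N m.
- bot.read_position(): TCP position.
- bot.read_tool_rot(): TCP orientation.
- bot.read_ft_force(): force on the tool from outside, world axes, zero at the start.
- bot.read_moment(): the same for the moment, N m.
- bot.read_gripper_width(): opening from 0.0 (shut) to 1.0 (fully open).
- bot.read_finger_force(): force on a finger pad.
Only numpy, scipy, OpenCV 4.12 (cv2) and the standard library are available. Lean on these libraries where they do the work, as an engineer would, in place of code of your own. Each camera call takes 0.05 s, during which the arm holds its last target. There are 200 camera calls.

## Task

The packing guide lies open on the bench with its stiff page half raised on the right and a product box standing on its left cover. First push the box off the cover so that it stands flat on the bench, then push the page up and over the spine and press it down flat on the left cover. Do it all with light pushes of the fingertips: nothing is to be gripped or lifted, and the jar, the label roll and the stapler are to be left alone.

Things in the scene. Friction and masses are not known exactly. Their poses are not given: they have to be found in the camera images.
- guide: the packing guide, a flat open folder fixed to the bench: two grey covers 170 mm along the spine, 6 mm thick, each reaching from 15 to 165 mm sideways from the spine line, and a row of steel hinge knuckles (12 mm thick, top 19 mm above the bench) along the spine. Origin on the bench under the middle of the spine; x along the spine (away from the robot), y to the left cover, z up
- spine_mid (a point): middle of the hinge axis, 13 mm above the bench; the axis runs along the guide's x
- page (a joint): turn of the stiff page about the spine, rad: 0 lying flat to the right, 1.57 upright, 3.14 (its stop) lying flat on the left. A white rigid board 160 mm along the spine, 5 mm thick, its edge 140 mm from the hinge axis, with a 50 mm wide tab in the middle of that edge out to 153 mm; 0.11 kg. The hinge is stiff: the page stays at any angle where it is left, and needs about 1 to 2 N at the edge to turn. It starts between 0.45 and 0.95, leaving a gap under its edge
- page_tab (a point): outer end of the page's tab, 153 mm from the hinge axis, in the middle of the page's thickness
- carton_pack: the white product box standing on the left cover, 60 x 155 x 45 mm (x, y, z), 0.14 kg, loose; its long side lies roughly along the spine. Origin in the middle of its underside. It is the only box on the guide; other such boxes stay in the carton
- jar: small round jar with a screw lid, 53 mm across, 46 mm high, on the bench to the right of the guide; leave alone. Origin at the middle of its underside
- label_spool: white roll of labels standing on end, 84 x 89 mm, 61 mm high, on the bench to the right of the guide; leave alone. Origin at the middle of its underside
- small_stapler: stapler, 28 x 122 x 36 mm, on the bench to the right of the guide; leave alone. Origin at the middle of its underside

How it is judged:
By the outcome, as a careful person would: the job done as asked, in the order asked, and still so for the second after the job is handed in, with the robot touching nothing.
It also fails if it takes over 64 s, if anything falls off the work surface, if the arm or the gripper's body presses on something with over 40 N, if the wrist force passes 120 N, or if a joint passes its speed limit or range.

## Working session

There is one attempt and no reset: what is moved stays moved. The work goes in short steps, each a Python script; the robot and the scene stay as the last script left them, time stands still between calls to the robot, and variables do not carry over. Pictures are saved under pics/ and viewed, at most 11 in all, crops included, and the job is handed in when it is done.

```bash
mkdir -p pics; ls
python3 - <<'E'
from cell import bot
import cv2,numpy as np
for c in ["scene","top"]:
    im=bot.camera(c); cv2.imwrite(f"pics/{c}0.png",im[:,:,::-1])
    k=bot.calibration(c); print(c,np.round(k["mtx"],1).tolist(),np.round(k["extrinsics"],4).tolist())
    for t in ["guide","page","page_tab","carton_pack","jar","label_spool","small_stapler"]:
        print(t,[(np.round(d["bbox"]).tolist(),round(d["confidence"],2)) for d in bot.search_frame(c,t)[:2]])
print(bot.read_clock())
E
```

```text
pics
scene [[435.6, 0.0, 322.1], [0.0, 435.6, 240.7], [0.0, 0.0, 1.0]] [[0.8941, -0.4477, 0.0073, -0.4655], [-0.3213, -0.6528, -0.686, 0.1232], [0.3119, 0.611, -0.7276, 0.8352], [0.0, 0.0, 0.0, 1.0]]
guide [([255.0, 162.0, 108.0, 82.0], 0.89)]
page [([273.0, 170.0, 76.0, 26.0], 0.7), ([257.0, 161.0, 106.0, 88.0], 0.28)]
page_tab [([271.0, 170.0, 79.0, 30.0], 0.95)]
carton_pack [([260.0, 141.0, 64.0, 37.0], 0.78)]
jar [([388.0, 298.0, 29.0, 38.0], 0.8)]
label_spool [([334.0, 299.0, 50.0, 61.0], 0.94), ([274.0, 174.0, 76.0, 22.0], 0.67)]
small_stapler [([374.0, 358.0, 60.0, 78.0], 0.92)]
top [[589.6, 0.0, 309.8], [0.0, 589.6, 241.1], [0.0, 0.0, 1.0]] [[0.0268, -0.9996, 0.0084, -0.11], [-0.9959, -0.0275, -0.0866, 0.4945], [0.0868, -0.006, -0.9962, 1.2774], [0.0, 0.0, 0.0, 1.0]]
guide [([138.0, 183.0, 158.0, 96.0], 0.73)]
page []
page_tab [([211.0, 193.0, 54.0, 78.0], 0.83)]
carton_pack [([149.0, 182.0, 40.0, 73.0], 0.89), ([138.0, 183.0, 161.0, 96.0], 0.54)]
jar [([391.0, 217.0, 28.0, 25.0], 0.97)]
label_spool [([382.0, 250.0, 39.0, 42.0], 0.7)]
small_stapler [([431.0, 261.0, 56.0, 18.0], 0.66)]
0.8
```

Run:
```python
import cv2
a=cv2.imread("pics/top0.png")[150:310,110:330]
cv2.imwrite("pics/top0c.png",cv2.resize(a,None,fx=3.6,fy=3.6,interpolation=cv2.INTER_CUBIC))
```

```text
(no output)
```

View pics/top0c.png

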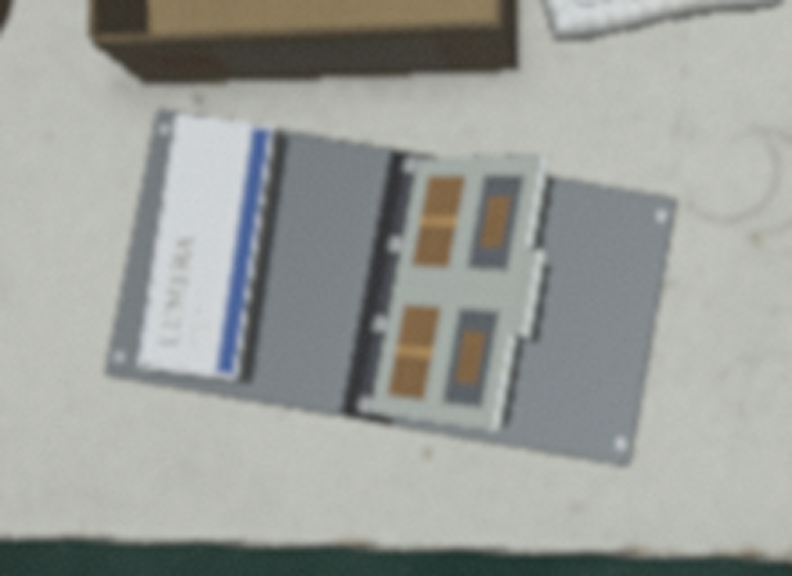

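View pics/scene0.png

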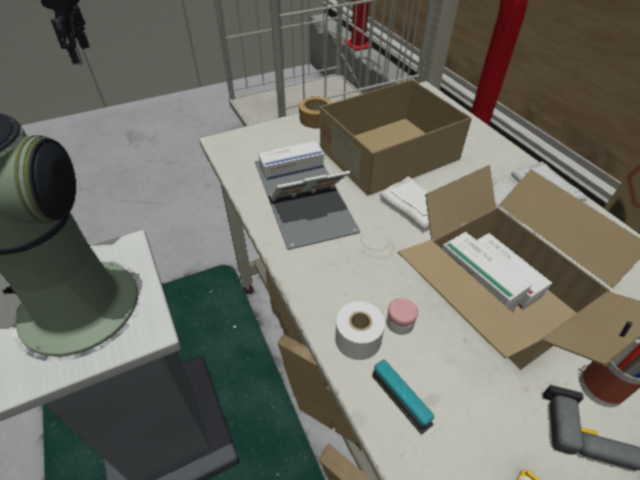

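The top crop shows the cover corners at crop (157,110), (676,200), (630,465) and (107,376). The box is along the outer-left part of the left cover, and the page is raised on the right with its tab at about (540,250)–(530,340). Next I'll fit the poses.

```bash
cat > h.py <<'E'
from cell import bot
import numpy as np,cv2
def ray(c,px,z):
    k=bot.calibration(c);E=np.array(k["extrinsics"]);R,t=E[:3,:3],E[:3,3]
    o=-R.T@t; d=R.T@np.linalg.inv(k["mtx"])@np.array([px[0],px[1],1.]); return o+d*(z-o[2])/d[2]
def proj(c,P):
    k=bot.calibration(c);E=np.array(k["extrinsics"]);q=np.atleast_2d(P)@E[:3,:3].T+E[:3,3];q=q@np.array(k["mtx"]).T
    return q[:,:2]/q[:,2:]
crop=lambda p:(110+p[0]/3.6-.36,150+p[1]/3.6-.36)
E
python3 - <<'E'
from h import *
from scipy.optimize import least_squares
C=np.array([ray("top",crop(p),.006) for p in [(157,110),(676,200),(630,465),(107,376)]])[:,:2]
L=np.array([[.085,.165],[.085,-.165],[-.085,-.165],[-.085,.165]])
def g2w(p,L): c,s=np.cos(p[2]),np.sin(p[2]); return p[:2]+np.c_[L[:,0]*c-L[:,1]*s,L[:,0]*s+L[:,1]*c]
p=least_squares(lambda p:(g2w(p,L)-C).ravel(),[.5,.1,0]).x
print("guide",p,"resid mm",1e3*(g2w(p,L)-C).round(4).tolist())
def w2g(w): c,s=np.cos(p[2]),np.sin(p[2]);d=w[:2]-p[:2]; return np.array([c*d[0]+s*d[1],-s*d[0]+c*d[1]])
print("box top in guide",[w2g(ray("top",crop(q),.051)).round(4).tolist() for q in [(172,116),(270,130),(236,375),(137,366)]])
ax=[np.array([*g2w(p,np.array([[0,0]]))[0],.013])]
def pt(a,x,r,n=0):
    y=-r*np.cos(a)-n*np.sin(a); z=.013+r*np.sin(a)-n*np.cos(a)
    return [*g2w(p,np.array([[x,y]]))[0],z]
# tab corners, page corners
obs=[((547,252),.025,.153),((533,339),-.025,.153),((546,157),.08,.14),((500,430),-.08,.14)]
for a in np.arange(.45,1.35,.1):
    P=[pt(a,x,r) for _,x,r in obs]; q=proj("top",P)
    e=[np.linalg.norm(q[i]-crop(o[0])) for i,o in enumerate(obs)]; print(round(a,2),np.round(e,1),proj("scene",P).round().tolist())
for e in [(205,140),(265,265),(320,100)]: print("table",ray("scene",e,0).round(3))
np.save("g.npy",p)
E
python3 -c "
import cv2;a=cv2.imread('pics/scene0.png')[120:270,190:390];cv2.imwrite('pics/s0c.png',cv2.resize(a,None,fx=4,fy=4,interpolation=2))"
```

```text
Traceback (most recent call last):
TypeError: can't multiply sequence by non-int of type 'float'
```

View pics/s0c.png

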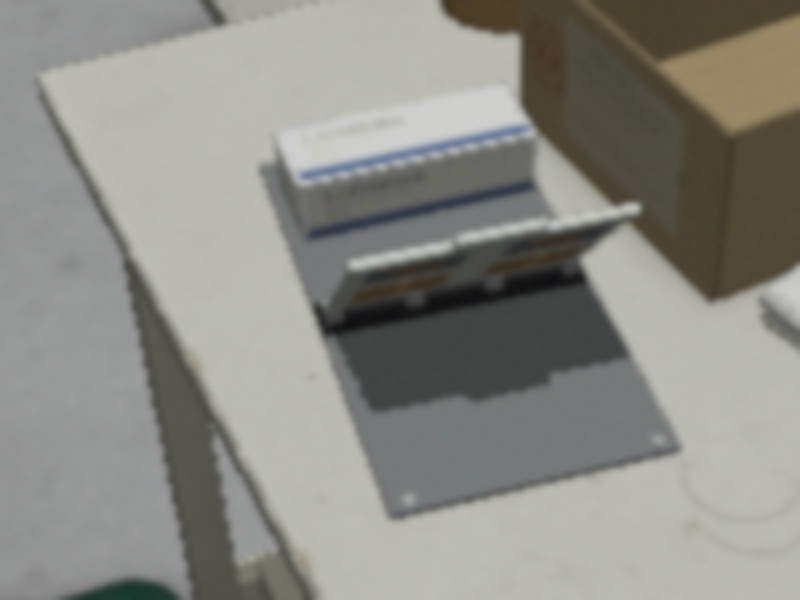

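The scene crop shows the page underside raised steeply: its edge runs from crop (350,262) to (638,208). Free bench lies left of the box, with the table corner at (40,75), and the tall carton is just beyond the guide's far end. The fit failed on a list being multiplied by a float, so I'll fix that helper and rerun.

```bash
cat >> h.py <<'E'
def g2w(p,L): L=np.atleast_2d(L);c,s=np.cos(p[2]),np.sin(p[2]); return p[:2]+np.c_[L[:,0]*c-L[:,1]*s,L[:,0]*s+L[:,1]*c]
def w2g(p,w): c,s=np.cos(p[2]),np.sin(p[2]);d=np.array(w)[:2]-p[:2]; return np.array([c*d[0]+s*d[1],-s*d[0]+c*d[1]])
def pagept(p,a,x,r): return [*g2w(p,[x,-r*np.cos(a)])[0],.013+r*np.sin(a)]
E
sed -i 's/\*np.array(\[px/*np.array([px/; s/\["mtx"\])@np.array/["mtx"])@np.array/' h.py
python3 - <<'E'
from h import *
from scipy.optimize import least_squares
C=np.array([ray("top",crop(p),.006) for p in [(157,110),(676,200),(630,465),(107,376)]])[:,:2]
L=np.array([[.085,.165],[.085,-.165],[-.085,-.165],[-.085,.165]])
p=least_squares(lambda p:(g2w(p,L)-C).ravel(),[.5,.1,0]).x
print("guide",p,"resid mm",(1e3*(g2w(p,L)-C)).round(1).tolist()); np.save("g.npy",p)
print("box top in guide",[w2g(p,ray("top",crop(q),.051)).round(4).tolist() for q in [(172,116),(270,130),(236,375),(137,366)]])
obs=[((547,252),.025,.153),((533,339),-.025,.153),((546,157),.08,.14),((500,430),-.08,.14)]
for a in np.arange(.45,1.3,.1):
    P=[pagept(p,a,x,r) for _,x,r in obs]; q=proj("top",P)
    e=[np.linalg.norm(q[i]-crop(o[0])) for i,o in enumerate(obs)]; print(round(a,2),np.round(e,1),proj("scene",P[2:]).round().tolist())
for e in [(200,139),(265,265),(320,100)]: print("table",ray("scene",e,0).round(3))
print("carton near face low corners in guide",[w2g(p,ray("scene",(190+u/4,120+v/4),0)).round(3) for u,v in [(715,298),(535,130)]])
E
```

```text
guide [ 0.51942094  0.10743831 -0.14206059] resid mm [[0.6, 0.2], [1.5, -1.2], [-1.4, -0.8], [-0.7, 1.8]]
box top in guide [[0.0758, 0.1421], [0.0774, 0.0825], [-0.0713, 0.0749], [-0.0759, 0.134]]
0.45 [19.2 18.8 18.8 18. ] [[353.0, 197.0], [282.0, 212.0]]
0.55 [15.3 14.8 15.1 14.4] [[352.0, 191.0], [280.0, 206.0]]
0.65 [10.6 10.2 10.9 10.1] [[351.0, 184.0], [279.0, 199.0]]
0.75 [5.4 4.9 6.  5.3] [[350.0, 178.0], [278.0, 193.0]]
0.85 [0.6 0.9 0.9 0.7] [[349.0, 171.0], [276.0, 186.0]]
0.95 [6.9 7.4 5.2 6. ] [[347.0, 165.0], [275.0, 179.0]]
1.05 [13.8 14.3 11.4 12.3] [[345.0, 159.0], [273.0, 173.0]]
1.15 [21.1 21.5 18.  18.9] [[343.0, 153.0], [271.0, 167.0]]
1.25 [28.6 29.1 24.8 25.9] [[341.0, 148.0], [270.0, 162.0]]
table [0.362 0.448 0.   ]
table [ 0.356 -0.064  0.   ]
table [0.761 0.495 0.   ]
carton near face low corners in guide [array([ 0.154, -0.052]), array([0.105, 0.147])]
```

Both cameras agree on page angle ≈ 0.855, and the guide corner residuals are under 2 mm. I'll push the box with both open fingers, moving slightly toward −x to stay clear of the carton.

```bash
cat >> h.py <<'E'
from scipy.spatial.transform import Rotation as Rot
p=np.load("g.npy")
def quat(sgn=1,tilt=0.):
    # tool z down (tilted about guide x: tilt>0 points toward +guide y), tool y = sgn*guide x
    gx=np.array([np.cos(p[2]),np.sin(p[2]),0]); gy=np.array([-gx[1],gx[0],0])
    z=np.sin(tilt)*gy-np.cos(tilt)*np.array([0,0,1.]); y=sgn*gx; x=np.cross(y,z)
    q=Rot.from_matrix(np.c_[x,y,z]).as_quat(); return [q[3],q[0],q[1],q[2]]
def W(x,y,z): return [*g2w(p,[x,y])[0],z]
E
python3 - <<'E'
from h import *
for s in (1,-1):
  for q in [W(0,.05,.12),W(-.02,.17,.006)]:
    j=bot.solve_ik(q,quat(s)); print(s,None if j is None else np.round(j,2))
  for t in (0,.3,.5,.7,.9): 
    for q in [W(0,-.15,.08),W(0,-.1,.13),W(0,0,.15),W(0,.13,.03)]:
      j=bot.solve_ik(q,quat(s,t)); print(t,None if j is None else np.round(j,2))
E
```

```text
1 [ 0.16  0.4  -0.32  0.86  0.    1.87]
1 [ 0.36  0.6  -0.31  0.66  0.    2.08]
0 [-0.23  0.36 -0.5   0.71  0.    1.48]
0 [-0.13  0.31 -0.42  0.84  0.    1.58]
0 [ 0.06  0.33 -0.33  0.91  0.    1.78]
0 [ 0.29  0.56 -0.31  0.7   0.    2.  ]
0.3 [-0.42  0.4  -0.48  0.78  0.29  1.28]
0.3 [-0.33  0.33 -0.44  0.86  0.29  1.38]
0.3 [-0.13  0.3  -0.41  0.85  0.3   1.59]
0.3 [ 0.12  0.5  -0.47  0.52  0.29  1.85]
0.5 [-0.54  0.48 -0.44  0.86  0.46  1.13]
0.5 [-0.44  0.39 -0.43  0.92  0.48  1.23]
0.5 [-0.25  0.33 -0.45  0.85  0.5   1.45]
0.5 [ 0.01  0.51 -0.55  0.43  0.49  1.74]
0.7 [-0.63  0.59 -0.37  0.98  0.6   0.96]
0.7 [-0.55  0.49 -0.39  1.01  0.63  1.06]
0.7 [-0.36  0.41 -0.45  0.89  0.68  1.29]
0.7 [-0.1   0.56 -0.59  0.38  0.7   1.63]
0.9 [-0.71  0.73 -0.29  1.14  0.72  0.78]
0.9 [-0.63  0.62 -0.34  1.15  0.77  0.87]
0.9 [-0.45  0.52 -0.44  0.98  0.84  1.1 ]
0.9 [-0.19  0.66 -0.6   0.37  0.9   1.5 ]
-1 [ 0.16  0.4  -0.32  0.86  0.   -1.27]
-1 [ 0.36  0.6  -0.31  0.66  0.   -1.06]
0 [-0.23  0.36 -0.5   0.71  0.   -1.66]
0 [-0.13  0.31 -0.42  0.84  0.   -1.56]
0 [ 0.06  0.33 -0.33  0.91  0.   -1.36]
0 [ 0.29  0.56 -0.31  0.7   0.   -1.14]
0.3 [-0.42  0.4  -0.48  0.78  0.29 -1.87]
0.3 [-0.33  0.33 -0.44  0.86  0.29 -1.76]
0.3 [-0.13  0.3  -0.41  0.85  0.3  -1.55]
0.3 [ 0.12  0.5  -0.47  0.52  0.29 -1.29]
0.5 [-0.54  0.48 -0.44  0.86  0.46 -2.02]
0.5 [-0.44  0.39 -0.43  0.92  0.48 -1.91]
0.5 [-0.25  0.33 -0.45  0.85  0.5  -1.69]
0.5 [ 0.01  0.51 -0.55  0.43  0.49 -1.4 ]
0.7 [-0.63  0.59 -0.37  0.98  0.6  -2.18]
0.7 [-0.55  0.49 -0.39  1.01  0.63 -2.08]
0.7 [-0.36  0.41 -0.45  0.89  0.68 -1.85]
0.7 [-0.1   0.56 -0.59  0.38  0.7  -1.51]
0.9 [-0.71  0.73 -0.29  1.14  0.72 -2.37]
0.9 [-0.63  0.62 -0.34  1.15  0.77 -2.27]
0.9 [-0.45  0.52 -0.44  0.98  0.84 -2.04]
0.9 [-0.19  0.66 -0.6   0.37  0.9  -1.64]
```

Run:
```python
from h import *
Q=quat(1)
bot.move_pose(W(0,.048,.2),Q)
bot.move_linear(W(0,.048,.006),speed=.12)
print(bot.read_clock(),bot.read_ft_force())
N=5
a,b=np.array([0,.06]),np.array([-.024,.172])
bot.move_linear(W(*a,.006),speed=.06)
for i in range(1,N+1):
    bot.move_linear(W(*(a+(b-a)*i/N),.006),speed=.06); print(np.round(bot.read_ft_force(),2))
bot.move_linear(W(-.02,.155,.006),speed=.1)
bot.move_linear(W(-.02,.155,.2),speed=.2)
bot.move_pose(W(-.02,-.2,.25),quat(1,.5))
bot.set_gripper(0.0)
im=bot.camera("top"); cv2.imwrite("pics/top1.png",im[:,:,::-1]); print(bot.search_frame("top","carton_pack")[:2])
im2=bot.camera("scene")
f=lambda a,k:cv2.resize(a,None,fx=k,fy=k,interpolation=2)[:,:,::-1]
A=f(im[150:310,90:310],3.6)[:,:792]; cv2.imwrite("pics/top1c.png",A); cv2.imwrite("pics/scene1.png",f(im2[100:270,180:400],3.5)); print(bot.read_clock())
```

```text
4.4917 [-0.76500622 -0.28080148 -0.14298323]
[-0.51  0.08  0.04]
[ 0.1  -0.21  0.94]
[-0.48  0.06 -0.  ]
[-0.61  0.96 -0.99]
[ 0.78 -0.2  -0.77]
[{'bbox': [101.1, 182.0, 45.3, 77.8], 'confidence': 0.88}, {'bbox': [140.2, 182.3, 160.2, 99.4], 'confidence': 0.41}]
11.2833
```

View pics/top1c.png

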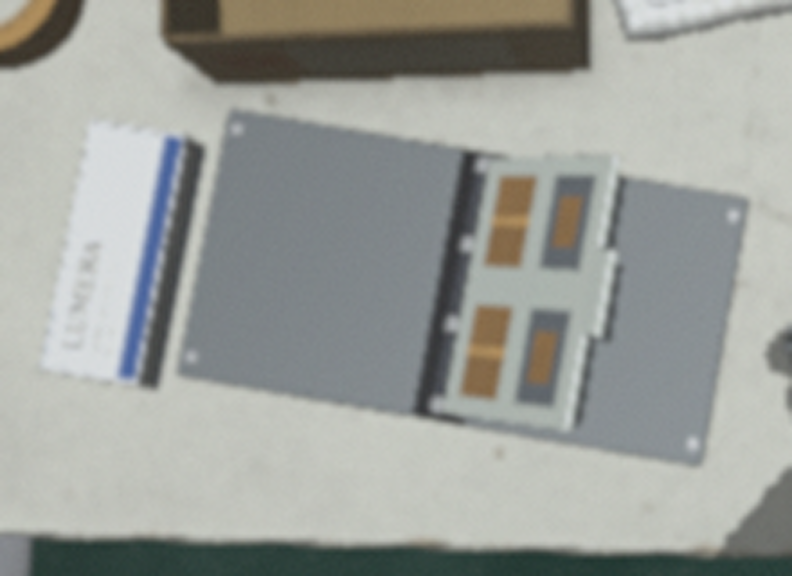

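View pics/scene1.png

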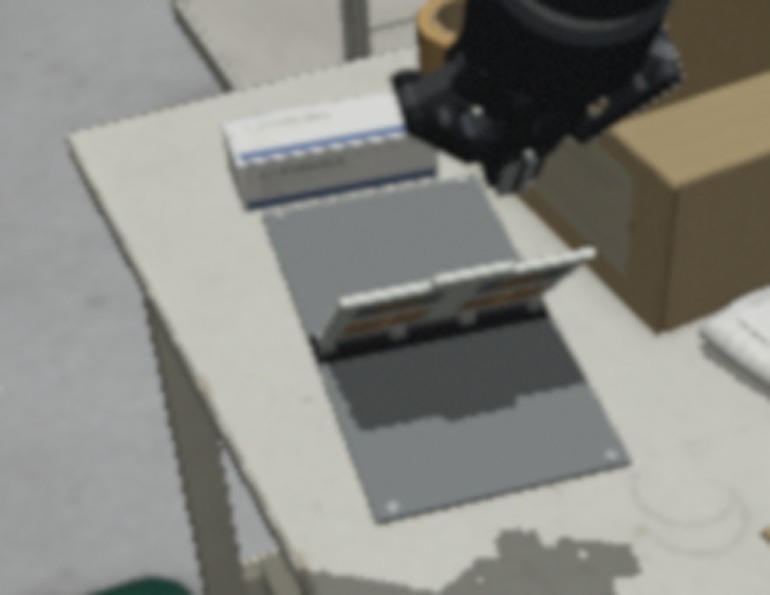

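The box now stands flat on the bench, with a clear gap to the cover edge (box face at crop about x=150–200, cover at 180–230). The page hasn't moved. Next I'll turn the page with shut fingers, with a tilt that keeps the tip in contact.

```bash
cat >> h.py <<'E'
def contact(a,extra=0.,r=.122,back=0.):
    t=max(0.,min(.9,1.75-a)); s=abs(np.sin(a+t))
    o=.0025+.011*s+extra
    y=-r*np.cos(a)-o*np.sin(a)-back*np.sin(t); z=.013+r*np.sin(a)-o*np.cos(a)+back*np.cos(t)
    return W(0,y,z),quat(1,t)
E
python3 - <<'E'
from h import *
P,Q=contact(.855,.014,back=.09); bot.move_pose(P,Q)
P,Q=contact(.855,.014); bot.move_linear(P,speed=.1,rotation=Q); print(bot.read_clock(),np.round(bot.read_ft_force(),2))
for a in np.linspace(.86,3.02,19):
    P,Q=contact(a); bot.move_linear(P,speed=.06,rotation=Q)
    print(round(a,2),np.round(bot.read_ft_force(),1),end=' ')
P,Q=contact(np.pi); P[2]=.008
print(bot.move_linear(P,speed=.03,rotation=Q,until_force=8),bot.read_position(),bot.read_ft_force())
bot.wait(.3)
R,_=contact(np.pi); R[2]=.12; bot.move_linear(R,speed=.15)
bot.move_pose(W(-.02,-.1,.28),quat(1))
im=bot.camera("top"); im2=bot.camera("scene")
f=lambda a,k:cv2.resize(a,None,fx=k,fy=k,interpolation=2)[:,:,::-1]
cv2.imwrite("pics/top2c.png",f(im[150:310,90:310],3.6)); cv2.imwrite("pics/scene2.png",f(im2[100:270,180:400],3.5)); print(bot.read_clock())
E
```

```text
12.8833 [1.07 0.62 0.3 ]
0.86 [-0.1 -0.1  1. ] 0.98 [ 0.5 -0.6 -0.6] 1.1 [ 0.3 -0.2 -0.3] 1.22 [-0.5 -1.7  0. ] 1.34 [ 0.7 -0.1 -0.3] 1.46 [ 0.3  0.1 -0.3] 1.58 [ 0.5 -0.4  0. ] 1.7 [-0.5  0.3  0.2] 1.82 [-0.7 -0.1  0.1] 1.94 [-0.2 -0.3  1. ] 2.06 [ 0.1  0.8 -0.3] 2.18 [ 0.2 -0.7 -0.4] 2.3 [ 0.3 -0.5  0.2] 2.42 [ 1.1 -0.4 -0.1] 2.54 [ 0.1 -0.8  0.4] 2.66 [ 0.2  0.  -0.4] 2.78 [ 0.  -0.1 -0.8] 2.9 [ 0.3  0.3 -0.1] 3.02 [-0.3  0.  -0.9] False [0.5366491  0.22813779 0.00797891] [-0.17216582 -0.82388489  0.45949442]
23.8333
```

View pics/top2c.png

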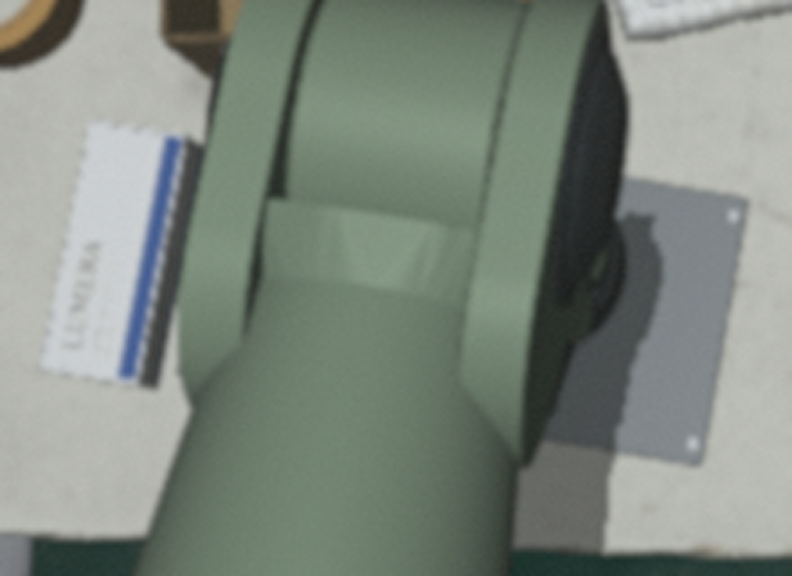

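View pics/scene2.png

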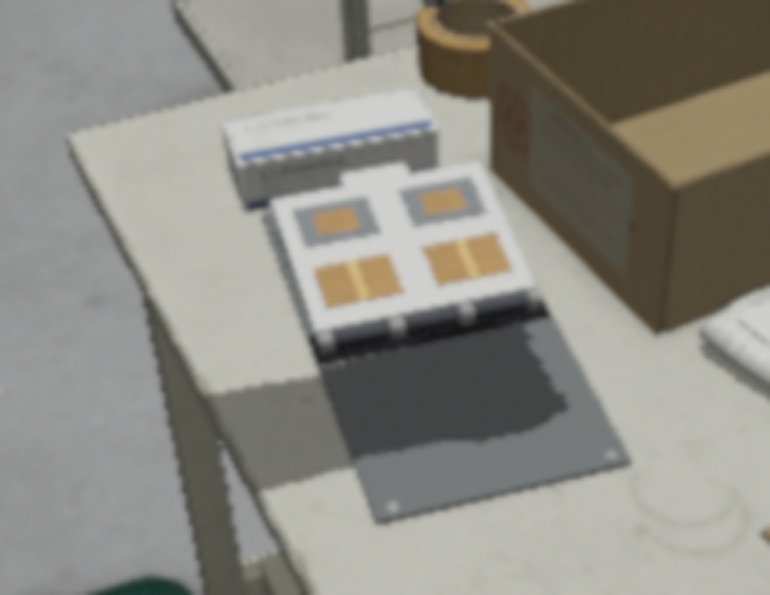

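The page lies over the left cover with its tab toward the box, and the box is unmoved. The press felt no resistance, though, so I'll check the angle from corner projections: page corners at crop (270,200) and (480,165), tab at (342,178) and (408,165).

Run:
```python
from h import *
print("width",bot.read_gripper_width())
o=[(-.08,.14,270,200),(.08,.14,480,165),(-.025,.153,342,178),(.025,.153,408,165),(-.08,.03,320,333),(.08,.03,535,290)]
obs=np.array([[180+u/3.5-.36,100+v/3.5-.36] for _,_,u,v in o])
for a in (2.6,2.7,2.8,2.9,3.0,3.07,3.14):
    q=proj("scene",[pagept(p,a,x,r) for x,r,_,_ in o]); print(a,(obs-q).round(1).tolist())
bot.move_pose(W(-.02,-.28,.28),quat(1))
im=bot.camera("top"); print(bot.search_frame("top","page")[:2])
cv2.imwrite("pics/top3c.png",cv2.resize(im[150:310,90:310],None,fx=3.6,fy=3.6,interpolation=2)[:,:,::-1])
```

```text
width 0.003984487146859124
2.6 [[1.3, 13.4], [-1.1, 14.6], [1.3, 15.8], [0.6, 15.6], [4.6, 9.7], [2.7, 10.2]]
2.7 [[1.4, 10.7], [-0.3, 11.8], [1.6, 12.7], [1.2, 12.4], [4.6, 9.2], [2.9, 9.7]]
2.8 [[1.3, 7.5], [0.3, 8.6], [1.8, 9.2], [1.6, 8.9], [4.6, 8.6], [3.1, 9.1]]
2.9 [[1.1, 3.9], [0.8, 5.0], [1.8, 5.3], [1.9, 5.0], [4.6, 7.9], [3.3, 8.4]]
3.0 [[0.8, -0.0], [1.1, 1.1], [1.7, 1.0], [2.0, 0.7], [4.5, 7.1], [3.4, 7.6]]
3.07 [[0.5, -2.9], [1.2, -1.8], [1.5, -2.2], [1.9, -2.5], [4.5, 6.5], [3.4, 7.0]]
3.14 [[0.1, -5.9], [1.2, -4.8], [1.2, -5.5], [1.8, -5.8], [4.4, 5.9], [3.4, 6.3]]
[{'bbox': [147.8, 182.5, 77.7, 82.5], 'confidence': 0.8}]
```

View pics/top3c.png

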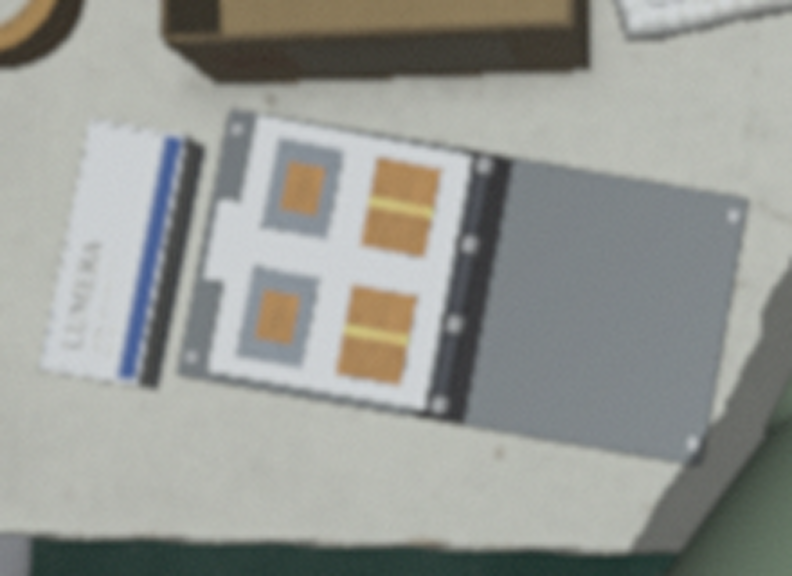

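The page lies over the cover, but the scene corners suggest it's still about 0.05–0.1 rad short of flat. I'll press again, going lower until I feel the stop.

Run:
```python
from h import *
bot.move_pose(W(-.02,-.05,.2),quat(1))
P,Q=contact(np.pi); P[2]=.06; bot.move_pose(P,Q)
for z in (.035,.025,.02,.016,.013,.010,.008,.006,.004,.002,0,-.003,-.006):
    P[2]=z; h=bot.move_linear(P,speed=.03,until_force=6); print(z,h,np.round(bot.read_ft_force(),1),np.round(bot.read_position()[2],4))
    if h: break
bot.wait(.2); print(bot.read_ft_force(), bot.read_clock(), bot.read_gripper_width())
im=bot.camera("scene");cv2.imwrite("pics/scene4.png",cv2.resize(im[100:270,180:400],None,fx=3.5,fy=3.5,interpolation=2)[:,:,::-1])
```

```text
0.035 False [ 1.1 -0.1 -0.9] 0.0351
0.025 False [ 0.3 -0.1 -0.7] 0.0247
0.02 False [-1.1  0.6 -0.7] 0.0197
0.016 False [-0.5  0.4  0.2] 0.0157
0.013 False [ 0.2 -0.1  1.2] 0.0128
0.01 False [ 0.3 -0.   0.6] 0.0098
0.008 False [ 0.2 -0.5 -0.2] 0.0079
0.006 False [-0.2  0.5  0.2] 0.0059
0.004 False [-0.7  1.3  0.2] 0.0038
0.002 False [ 0.3  0.  -0.7] 0.0018
0 False [ 0.5 -0.6 -0.2] -0.0002
-0.003 False [ 0.2  1.2 -0.4] -0.0033
-0.006 False [-0.  -0.7 -0.4] -0.0063
[1.10480208 0.35325491 0.45228208] 31.05 -0.0010805534604834658
```

View pics/scene4.png

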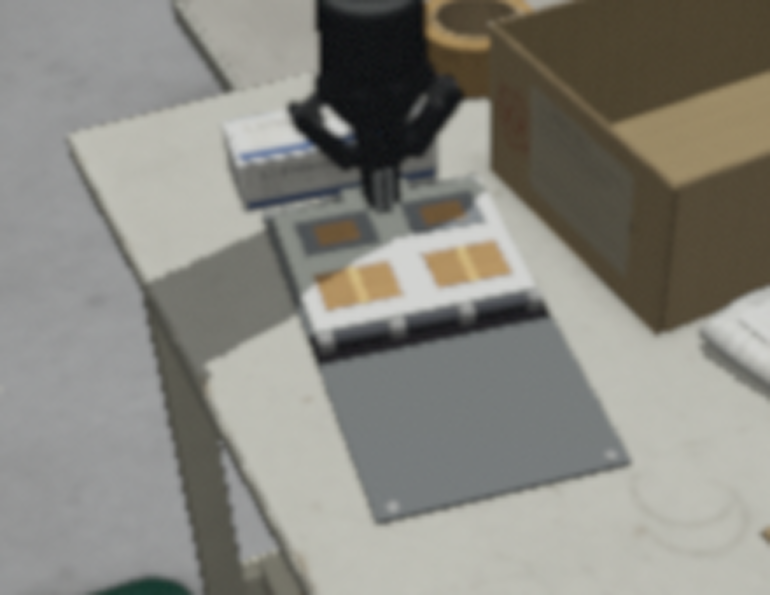

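The pressed page corner dropped from crop (270,200) to about (268,215), so the fingertip is pushing, and the real tip seems to sit above the nominal TCP. I'll keep going down until I feel the stop.

Run:
```python
from h import *
P=np.array(bot.read_position()); print("TCP px in crop",((proj("scene",P)[0]-[180,100])*3.5).round(), w2g(p,P),bot.grip_depth)
f0=np.mean([bot.read_ft_force() for _ in range(10)],0); print(f0)
P,_=contact(np.pi)
for z in np.arange(-.008,-.031,-.002):
    P[2]=z; 
    try: h=bot.move_linear(P,speed=.02,until_force=5)
    except bot.PlanningError as e: print(e); break
    f=np.mean([bot.read_ft_force() for _ in range(8)],0); print(round(z,3),h,np.round(f,1),np.round(bot.read_position()[2],4))
    if h or f[2]-f0[2]>5: break
im=bot.camera("scene");cv2.imwrite("pics/scene5.png",cv2.resize(im[100:270,180:400],None,fx=3.5,fy=3.5,interpolation=2)[:,:,::-1]); print(bot.read_clock())
```

```text
TCP px in crop [381. 234.] [-1.29255002e-05  1.21971012e-01] 0.0187
[-0.58997199 -0.32674564 -0.00951464]
-0.008 False [-0.3  0.   0. ] -0.0081
-0.01 False [-0.1 -0.3  0. ] -0.0102
-0.012 False [-0.4 -0.7  2.5] -0.0118
-0.014 False [-3.6 -1.  17.7] -0.012
32.15
```

View pics/scene5.png

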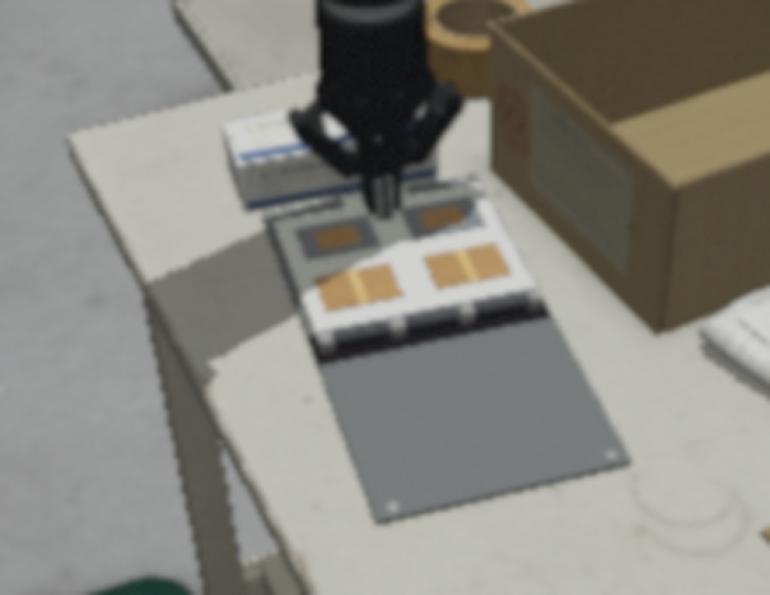

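The tip met a hard stop at about 18 N, and the page corner is now at crop row ~220, as predicted for 3.14 rad. I'll retreat, check and hand in.

Run:
```python
from h import *
P,Q=contact(np.pi); P[2]=.12; bot.move_linear(P,speed=.12)
bot.move_pose(W(-.02,-.28,.28),quat(1))
im=bot.camera("top"); im2=bot.camera("scene")
for c in("top","scene"):
  for t in ("page","carton_pack","jar","label_spool","small_stapler"): print(c,t,[np.round(d["bbox"]).tolist() for d in bot.search_frame(c,t)[:1]])
cv2.imwrite("pics/scene6.png",cv2.resize(im2[100:270,180:400],None,fx=3.5,fy=3.5,interpolation=2)[:,:,::-1]); print(bot.read_clock())
```

```text
top page [[149.0, 183.0, 78.0, 83.0]]
top carton_pack [[103.0, 185.0, 41.0, 73.0]]
top jar []
top label_spool [[409.0, 264.0, 14.0, 26.0]]
top small_stapler [[432.0, 263.0, 56.0, 16.0]]
scene page [[257.0, 152.0, 76.0, 44.0]]
scene carton_pack [[259.0, 152.0, 76.0, 45.0]]
scene jar [[388.0, 296.0, 30.0, 39.0]]
scene label_spool [[336.0, 299.0, 46.0, 61.0]]
scene small_stapler [[372.0, 361.0, 61.0, 73.0]]
35.6083
```

View pics/scene6.png

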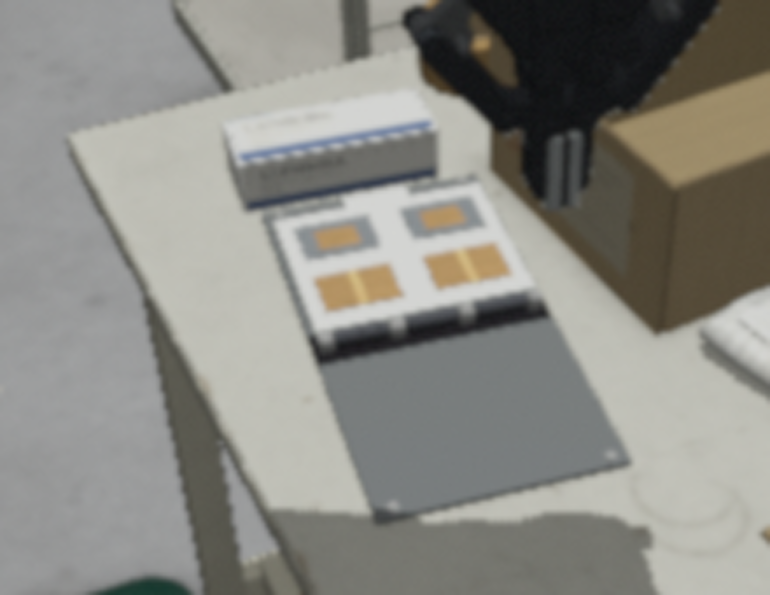

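The page now lies flat on the left cover, the box stands on the bench beside it, and the other items are where they were.

```bash
python3 -c "
from cell import bot
print(bot.close_job())"
```

```text
the job is handed in; nothing more can be done
None
```

The job is handed in at about 36 s: the box was pushed off first and stands flat on the bench, then the page was turned over and pressed down to its stop on the left cover (about 18 N at the end), and the jar, label roll and stapler were left alone.

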